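# Top up the two-bay die magazine

## Task

Load the two loose steel die blocks into the two-bay spring magazine, lying flat, one in each bay: push each one down past the sprung retaining lips until both lips have snapped out over its top, then let go so that the spring holds it up under the lips. Press gently and stop once the lips have snapped: do not ram a pusher onto its bottom stop, and leave the other things on the bench where they are.

Things in the scene. Friction and masses are not known exactly. Their poses are not given: they have to be found in the camera images.
- magazine: Two-bay spring magazine, fixed; origin: centre of the underside of its aluminium base (204 mm along its x, 62 along y, 16 high). A blue bay stands 47 mm to either side along x, each clamped at its own height setting h, 0 to 15 mm up: new every time, in no listed entry, to be felt or seen. Above the bench: rim 87 mm + h, underside of lips 58 mm + h, a die laid loosely on the lips has its underside near 70 mm + h
- bay_a_mid (a point): on the centre line of the bay on the magazine's -x side, 61 mm above the bench; part of the fixed base, so it does not follow h. x along the row of bays, z up. The bay is an open-topped shaft, inside 62.4 mm along x by 30.4 along y (1.2 mm play round a die, length along x), flared 5 mm at the rim. Its long sides are open over the middle 40 mm, rim to floor, so fingers holding a die across its width can go down with it
- bay_b_mid (a point): the same for the +x bay. At each end of a shaft a 20 mm wide steel lip juts 6 mm in (4 to 5 mm over the die), slope on top, flat underside. It is sprung along x, yields outwards as a die is pressed down and snaps back once the die's top is below the lip's underside (die centre then at 49 mm + h above the bench)
- bay_a_foot (a point): where the centre line of the -x bay meets the top of the base, 16 mm above the bench. Below the lips a sprung pusher (about 4 N at the top, 6 N at the bottom) lifts the die up against the lips when let go. Pressing a die past the lips takes about 9 to 15 N; as they snap the force falls by about 2 to 5 N, and the die can no longer be drawn up. The pusher's hard stop is only 5 mm below the snap
- bay_b_foot (a point): the same for the +x bay. It is damaged by more than 30 N from a die on a pusher, 30 N from the fingers, or 60 N from a die altogether, side forces included
- die_1_center (a point): loose steel die block lying flat on the bench, 60 mm long, 28 mm wide, 18 mm high, about 0.2 kg; this point is its centre, 9 mm below its top; its y axis runs along its 60 mm length, x across its 28 mm width, z up. Both dies are alike and may go into either bay, either way round.
- die_2_center (a point): loose steel die block lying flat on the bench, 60 mm long, 28 mm wide, 18 mm high, about 0.2 kg; this point is its centre, 9 mm below its top; its y axis runs along its 60 mm length, x across its 28 mm width, z up. Both dies are alike and may go into either bay, either way round.
- step_gauge: bystander: white stepped gauge block, 26 x 68 x 24 mm; origin at the centre of its underside; leave it where it is
- clamp_knob: bystander: black lobed clamp knob with a stud pointing up, 36 x 35 x 38 mm; origin at the centre of its underside; leave it where it is
- capacitor: bystander: dark blue capacitor standing upright, 25 mm across, 46 mm high; origin at the centre of its underside; leave it where it is
There are look-alikes about, which are no part of the job. What is shaped like the part that bears die_1_center but green is not meant.

How it is judged:
By the outcome, as a careful person would: the job done as asked, in the order asked, and still so for the second after the job is handed in, with the robot touching nothing.
It also fails if it takes over 58 s, if anything falls off the work surface, if the arm or the gripper's body presses on something with over 40 N, if the wrist force passes 120 N, or if a joint passes its speed limit or range.

## Robot

A 7-joint arm with a two-finger parallel gripper is mounted at the origin on the work surface; the furniture and walls round the work are solid. World frame = base frame: x ahead of the robot, y to its left, z up, the work surface at z = 0. Lengths are in m, angles in rad, forces in N, time in s.
With the tool pointing down it reaches from about 0.4 to 0.85 m from the base axis. Payload 6.9 kg.
Tool frame: the origin (TCP) lies midway between the tips of the shut fingers; the grasp point (between the pads) lies behind it (ctrl.pinch_z is the z of the grasp point in the tool frame, in m); z points along the fingers, y is the direction in which the jaws open and shut (so a half turn about z gives the same grasp; the last joint's range is limited). The gripper opens to 85 mm and grips with 20 to 120 N. Pads are 22 mm wide; open, the fingers measure 114 mm over their backs; the gripper's body (76 mm by 85 mm) begins 54 mm behind the grasp point. The pads swing forward as they close: fully open they stand 13 mm farther back than shut.
Start: joints at [1.353, 0.507, -0.238, 1.5, 0.126, 1.149, -0.155], TCP at [0.199, -0.593, 0.2] pointing down, gripper open.
Joint ranges: [-3.08, 3.08], [-0.24, 2.05], [-1.43, 1.35], [0, 2.5], [-1.52, 4.66], [0.17, 1.96], [-2.89, 2.89]. Speed limits (rad/s): [2.39, 2.39, 3.14, 3.14, 3.14, 3.14, 3.14].

## Interface

Orientations are given as a unit quaternion [w, x, y, z].
In Python, from station import ctrl, get_state, vision, ticket, models gives the robot as it stands. Calls block until the motion is done:
- ctrl.movep(position, orientation): joint-space move of the TCP to a pose.
- ctrl.movel(position, frame=None, max_speed=0.15): straight line of the TCP; frame=None keeps the orientation; max_speed is the mean speed in m/s.
- ctrl.set_joints(angles): joint-space move.
- ctrl.ungrasp() and ctrl.close_gripper(force=None): open the fingers fully, or close them until they stop; force is the grip in N (None keeps the last).
- ctrl.pause(seconds).
- ctrl.ik(position, orientation): joint angles nearest the present ones, or None.
- get_state(): the state.
- vision.grab_frame(name): name is "side" or "top"; returns (picture, depth): 400x640x3 uint8, blue, green, red; 400x640 float32, m along the optical axis (not along the pixel's ray), 0 where there is no reading.
- vision.camera_info(name): a dict with "mtx" (3x3 intrinsics, pixels), "R" (3x3) and "t" (3): a world point X has camera coordinates R X + t. Camera axes: x right, y down, z forward; pixel columns grow to the right and rows downward; lengths in m; the calibration is good to about 2 mm. A picture is of the moment at which its call begins. camera_info takes no time and is no camera call.
A pose or a line that the arm cannot do raises ctrl.Unreachable and nothing moves.
- ticket.close_job(): hands the job in, once; it reports no verdict.
Trained networks look in the newest picture that a camera, given by its name, has taken for a name from the list of things; names that differ only in an ending like _2 or _b are one class to them, and where a whole thing is asked for, a point or a joint stands for the part that bears it (a point fixed in the world has none). Each returns a list of dicts, best first, with "p" (0 to 1); they miss things now and then, are a little off and sometimes report something else, mostly with a low value. They report only what shows in the picture. A call takes as long as a camera call. They do not tell look-alikes from the thing itself.
- models.recognise(camera, target): "point" ([column, row] in pixels, amid what is visible of it).
- models.masks_of(camera, target): "mask" (400x640 bool, what is visible of it) and "point" ([column, row] in pixels, amid what is visible of it).
The state is a dict: "time": time; "qpos": joint angles; "qd": joint speeds; "tau": joint torques, N m; "tcp_pos": TCP position; "eef_rot": TCP orientation; "contact_force": force on the tool from outside, world axes, zero at the start; "wrist_torque": the same for the moment, N m; "width": finger opening in m.
Only numpy, scipy, OpenCV 4.12 (cv2) and the standard library are available. Lean on these libraries where they do the work, as an engineer would, in place of code of your own. Each camera call takes 0.05 s, during which the arm holds its last target. There are 200 camera calls.

## Working session

There is one attempt and no reset: what is moved stays moved. The work goes in short steps, each a Python script; the robot and the scene stay as the last script left them, time stands still between calls to the robot, and variables do not carry over. Pictures are saved under pics/ and viewed, about 8 in all and at most 12, crops included, and the job is handed in when it is done.

```bash
ls; mkdir -p pics
python3 - <<'E'
from station import ctrl, get_state, vision, models
import cv2, numpy as np
s=get_state(); print({k:np.round(v,3) for k,v in s.items()}, ctrl.pinch_z)
for n in("side","top"):
    im,d=vision.grab_frame(n); cv2.imwrite(f"pics/{n}0.png",im); np.save(f"{n}0.npy",d)
    c=vision.camera_info(n); print(n,c["mtx"].tolist(),c["R"].round(4).tolist(),np.round(c["t"],4), "pos",-c["R"].T@c["t"])
    for t in("magazine","die_1_center","step_gauge","clamp_knob","capacitor","bay_a_mid","bay_a_foot"):
        print(t,[(round(r["p"],2),np.round(r["point"]).tolist()) for r in models.recognise(n,t)][:5])
print(get_state()["time"])
E
```

```text
pics
{'time': np.float64(0.0), 'qpos': array([ 1.352,  0.508, -0.238,  1.501,  0.126,  1.149, -0.155]), 'qd': array([ 0.002, -0.001,  0.   , -0.   ,  0.001,  0.001,  0.   ]), 'tau': array([-1.0000e-03, -6.2060e+01, -2.1870e+00, -2.4966e+01,  1.3000e-02,
        1.2000e-02, -0.0000e+00]), 'tcp_pos': array([ 0.199, -0.592,  0.199]), 'eef_rot': array([-0.001,  0.987,  0.161, -0.   ]), 'contact_force': array([-0.179,  0.312, -0.138]), 'wrist_torque': array([-0.04 , -0.081,  0.025]), 'width': np.float64(0.085)} -0.0187
side [[444.55842657009754, 0.0, 318.5784369118011], [0.0, 444.55842657009754, 193.0676271865894], [0.0, 0.0, 1.0]] [[-0.8041, -0.5945, -0.0075], [-0.321, 0.4447, -0.8362], [0.5005, -0.6699, -0.5484]] [0.2661 0.3438 0.4992] pos [0.07446017 0.33971196 0.56322001]
magazine [(0.9, [316.0, 238.0])]
die_1_center [(0.79, [290.0, 291.0]), (0.61, [335.0, 190.0])]
step_gauge [(0.72, [324.0, 170.0])]
clamp_knob [(0.72, [397.0, 239.0]), (0.36, [370.0, 221.0])]
capacitor [(0.7, [308.0, 175.0])]
bay_a_mid [(0.97, [316.0, 241.0])]
bay_a_foot [(0.58, [314.0, 240.0])]
top [[381.1063974168398, 0.0, 326.60639870325014], [0.0, 381.1063974168398, 198.68169673995354], [0.0, 0.0, 1.0]] [[-0.0026, -0.9996, 0.0268], [-0.9983, 0.0011, -0.0577], [0.0576, -0.0269, -0.998]] [-0.271   0.4933  0.8785] pos [ 0.44111952 -0.24778206  0.91241858]
magazine [(0.82, [290.0, 211.0])]
die_1_center [(0.7, [238.0, 219.0]), (0.6, [369.0, 176.0])]
step_gauge [(0.86, [398.0, 139.0]), (0.41, [286.0, 214.0])]
clamp_knob [(0.46, [341.0, 258.0])]
capacitor [(0.33, [398.0, 139.0]), (0.2, [367.0, 177.0])]
bay_a_mid [(0.69, [287.0, 206.0])]
bay_a_foot [(0.93, [287.0, 206.0])]
0.8
```

View pics/side0.png

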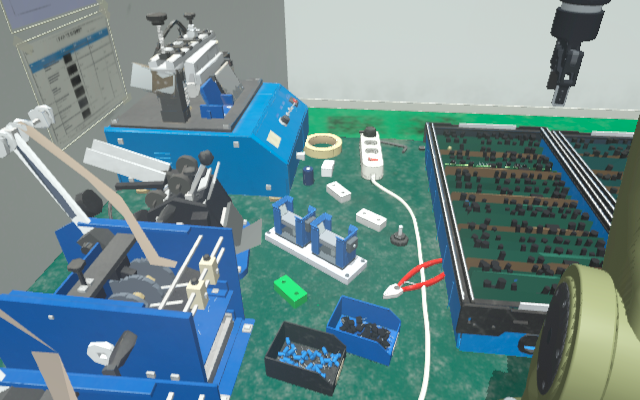

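View pics/top0.png

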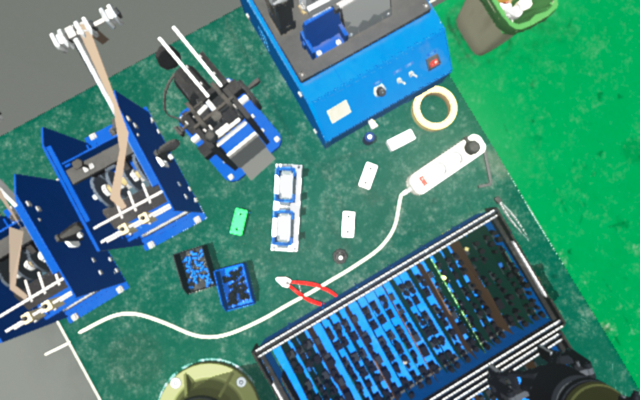

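```bash
cat > h.py <<'E'
import numpy as np, cv2
from station import ctrl, get_state, vision, models
def cloud(n,d):
    c=vision.camera_info(n); K=c["mtx"]; v,u=np.mgrid[:400,:640]
    P=np.dstack([(u-K[0][2])/K[0][0]*d,(v-K[1][2])/K[1][1]*d,d])
    return (P-np.asarray(c["t"]))@np.asarray(c["R"])   # R^T (P-t)
def seg(n,im,d,box,thr):   # brightish, low-saturation blobs in box
    P=cloud(n,d); m=np.zeros((400,640),bool); u0,v0,u1,v1=box
    hsv=cv2.cvtColor(im,cv2.COLOR_BGR2HSV)
    m[v0:v1,u0:u1]=((hsv[...,1]<60)&(hsv[...,2]>thr))[v0:v1,u0:u1]
    return m,P
E
python3 - <<'E'
from h import *
for n,boxes in(("top",{"die1":(352,155,385,195),"die2":(335,204,362,244),"mag":(262,155,310,260),"sg":(384,125,420,155)}),("side",{"die1":(322,176,354,206),"die2":(352,204,390,234),"sg":(318,158,336,178)})):
    im=cv2.imread(f"pics/{n}0.png"); d=np.load(f"{n}0.npy")
    for k,b in boxes.items():
        m,P=seg(n,im,d,b,150); m&=d>0
        q=P[m]; z=q[:,2]; print(n,k,m.sum(),"z pct",np.percentile(z,[5,25,50,75,95]).round(4))
        if k!="mag": q=q[abs(z-np.median(z))<.006]
        r=cv2.minAreaRect((q[:,:2]*1000).astype(np.float32)); print("   rect",np.round(r[0],1),np.round(r[1],1),round(r[2],1), "mean",q.mean(0).round(4))
im=cv2.imread("pics/top0.png");a=cv2.resize(im[120:270,260:420],None,fx=4,fy=4,interpolation=cv2.INTER_CUBIC);cv2.imwrite("pics/topc.png",a[:600])
im=cv2.imread("pics/side0.png");a=cv2.resize(im[180:290,255:415],None,fx=5,fy=5,interpolation=cv2.INTER_CUBIC);cv2.imwrite("pics/sidec.png",a)
E
```

```text
top die1 394 z pct [-0.0016  0.0095  0.0167  0.0181  0.0198]
   rect [ 549.1 -369. ] [28.1 60. ] 69.8 mean [ 0.5489 -0.3688  0.0173]
top die2 383 z pct [-0.0016  0.0142  0.0169  0.0182  0.0198]
   rect [ 434.2 -321.1] [27.9 59.7] 86.3 mean [ 0.4341 -0.3211  0.0174]
top mag 2000 z pct [-0.      0.0152  0.0222  0.0578  0.075 ]
   rect [ 480.3 -163. ] [ 93.  224.1] 87.5 mean [ 0.4761 -0.1767  0.0357]
top sg 401 z pct [-0.0015  0.0063  0.0134  0.0204  0.0247]
   rect [ 635.7 -450.1] [26.1 67.8] 29.0 mean [ 0.6382 -0.4558  0.0134]
side die1 378 z pct [-0.0012  0.0044  0.0146  0.0167  0.0181]
   rect [ 547.2 -366.2] [31.  63.7] 68.1 mean [ 0.545  -0.3639  0.0155]
side die2 463 z pct [-0.0008  0.007   0.0153  0.0171  0.018 ]
   rect [ 432.5 -318.8] [30.6 60.8] 87.3 mean [ 0.4306 -0.3167  0.0159]
side sg 209 z pct [-0.001   0.0054  0.0126  0.0195  0.0237]
   rect [ 632.9 -446. ] [26.4 69.1] 29.7 mean [ 0.6278 -0.4385  0.0126]
```

View pics/topc.png

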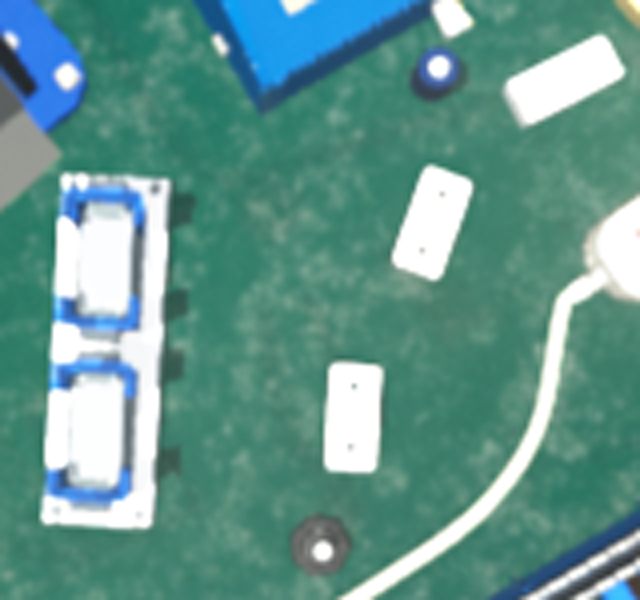

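View pics/sidec.png

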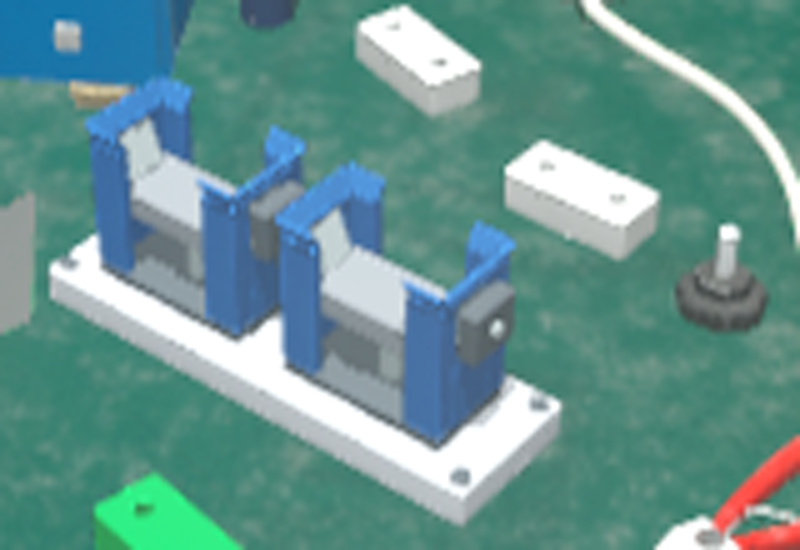

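Run:
```python
from h import *
# average several depth frames
for n in("top","side"):
    im,d0=vision.grab_frame(n); D=[d0]+[vision.grab_frame(n)[1] for _ in range(3)]
    d=np.median(D,0); np.save(n+"m.npy",d); P=cloud(n,d)
    X=P.reshape(-1,3); ok=(d.ravel()>0)
    roi=ok&(abs(X[:,0]-.48)<.15)&(abs(X[:,1]+.17)<.06)&(X[:,2]<.13)
    hsv=cv2.cvtColor(im,cv2.COLOR_BGR2HSV).reshape(-1,3)
    blue=roi&(hsv[:,0]>100)&(hsv[:,0]<125)&(hsv[:,1]>110)
    base=roi&(X[:,2]>.011)&(X[:,2]<.020)&(hsv[:,1]<70)&(hsv[:,2]>120)
    q=X[base]; r=cv2.minAreaRect((q[:,:2]*1000).astype(np.float32)); print(n,"base",base.sum(),np.round(r[0],1),np.round(r[1],1),round(r[2],1),"z",np.median(q[:,2]).round(4))
    for k,s in(("near",X[:,0]<.475),("far",X[:,0]>=.475)):
        q=X[blue&s]; print(k,len(q),"x",np.percentile(q[:,0],[1,99]).round(4),"z",np.percentile(q[:,2],[50,80,90,95,98,100]).round(4), np.histogram(q[:,2],np.arange(.07,.115,.003))[0])
        t=q[q[:,2]>np.percentile(q[:,2],97)-.006]; r=cv2.minAreaRect((t[:,:2]*1000).astype(np.float32)); print("   rim rect",np.round(r[0],1),np.round(r[1],1),round(r[2],1))
        w=roi&s&(X[:,2]>.03)&(hsv[:,1]<70); print("   grey z hist",np.histogram(X[w,2],np.arange(.03,.1,.004))[0])
```

```text
top base 799 [ 500.4 -177.7] [ 62.4 256.1] 87.3 z 0.0154
near 187 x [0.389  0.4644] z [0.0847 0.0867 0.0873 0.0877 0.0881 0.0897] [ 0  4  5 23 50 81  7  0  0  0  0  0  0  0]
   rim rect [ 427. -175.] [43.6 75.7] 88.4
   grey z hist [  0   2   1   0   1   2 209 115   9  19  13  52   4   6  10   0   0]
far 328 x [0.4838 0.6287] z [0.0797 0.0857 0.087  0.0874 0.0878 0.0886] [ 3  4  2 27 53 83  5  0  0  0  0  0  0  0]
   rim rect [ 520.9 -178.9] [43.8 74.8] 88.2
   grey z hist [ 31  50  62  81  42  18 221 125  26  23  32  51   9  11  32   1   0]
side base 1037 [ 499.8 -170.7] [ 62.1 260. ] 89.7 z 0.015
near 879 x [0.3484 0.463 ] z [0.0655 0.0818 0.0855 0.0865 0.087  0.0877] [ 36  42  59  80  64 105   0   0   0   0   0   0   0   0]
   rim rect [ 425.9 -172.8] [43.5 76.2] 87.3
   grey z hist [  8   4   1   1  26  28 205  52  36  41  41  60   1   2   0   0   0]
far 759 x [0.482  0.6261] z [0.0654 0.0816 0.0852 0.0863 0.0868 0.0876] [33 35 58 65 57 87  0  0  0  0  0  0  0  0]
   rim rect [ 519.5 -176.6] [43.6 75.7] 88.0
   grey z hist [ 35  38  59  76  46  40 163  37  35  28  38  58   6   7  13   1   0]
```

```bash
cat >> h.py <<'E'
def quat(deg):
    a=np.radians(deg)/2; return np.array([0,np.cos(a),np.sin(a),0])
def best(pos,deg):  # choose the half turn needing less joint travel
    q0=np.asarray(get_state()["qpos"]); c=[]
    for d in(deg,deg+180,deg-180):
        q=ctrl.ik(pos,quat(d))
        if q is not None: c.append((np.abs(np.asarray(q)-q0).max(),d))
    return min(c)[1]
def st(tag=""):
    s=get_state(); print(tag,"t%.2f"%s["time"],"tcp",np.round(np.asarray(s["tcp_pos"])*1000,1),"F",np.round(s["contact_force"],1),"M",np.round(s["wrist_torque"],2),"w%.1f"%(s["width"]*1000)); return s
D1=(.5481,-.3676,-20.2); D2=(.4333,-.3200,-3.4)
FAR=(.5202,-.1778,-2.3); NEAR=(.4265,-.1739,-2.3)
def pick(d):
    p=[d[0],d[1],.08]; a=best(p,d[2]); ctrl.movep(p,quat(a)); st("above")
    ctrl.movel([d[0],d[1],.003],max_speed=.08); st("down")
    ctrl.close_gripper(force=80); st("closed")
    ctrl.movel([d[0],d[1],.15],max_speed=.15); st("lifted")
E
python3 - <<'E'
from h import *
pick(D1)
E
```

```text
above t2.79 tcp [ 547.2 -369.2   80.3] F [-0.4  0.5  0.5] M [-0.02 -0.03  0.02] w85.7
down t3.91 tcp [ 548.5 -367.9    3.6] F [ 0.1 -0.4  0.4] M [ 0.01  0.   -0.01] w85.1
closed t4.67 tcp [ 548.1 -367.5    3. ] F [-0.7  0.   0.3] M [-0.01  0.01 -0.01] w0.1
lifted t5.81 tcp [ 547.5 -367.2  148.9] F [-0.1  0.1  0.2] M [ 0.01 -0.01 -0.03] w0.2
```

Run:
```python
from h import *
a=[]
im,d=vision.grab_frame("side"); a.append(cv2.resize(im[30:250,250:450],(500,550)))
im,d=vision.grab_frame("top"); a.append(cv2.resize(im[120:270,330:420],(300,550)))
cv2.imwrite("pics/b.png",np.hstack(a))
```

```text
(no output)
```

View pics/b.png

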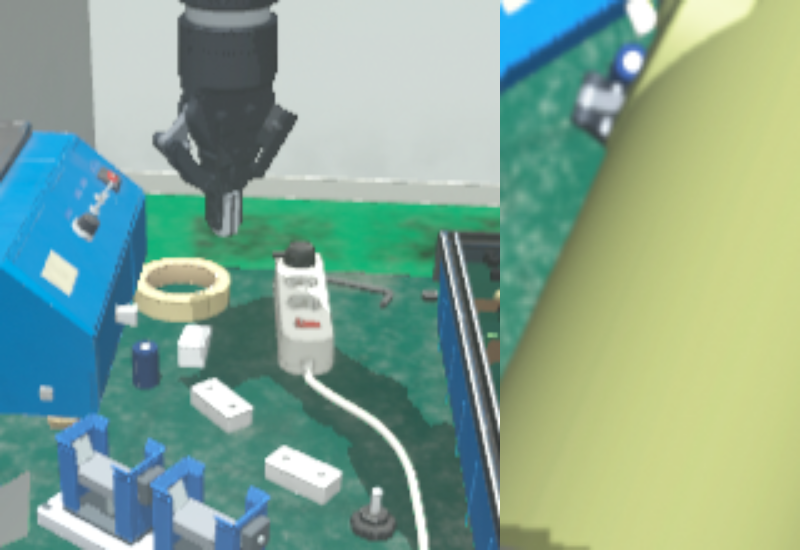

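Run:
```python
from h import *
im,d=vision.grab_frame("side"); P=cloud("side",d)
for lo in np.arange(.13,.26,.01):
    m=(d>0)&(P[...,2]>lo)&(P[...,2]<=lo+.01)&(abs(P[...,0]-.547)<.09)&(abs(P[...,1]+.367)<.09)
    q=P[m]
    if len(q): print(round(lo,3),len(q),q.min(0).round(3),q.max(0).round(3))
st()
```

```text
0.17 2 [ 0.554 -0.365  0.18 ] [ 0.557 -0.361  0.18 ]
0.18 39 [ 0.535 -0.376  0.18 ] [ 0.556 -0.353  0.189]
0.19 73 [ 0.535 -0.377  0.19 ] [ 0.559 -0.351  0.2  ]
0.2 64 [ 0.534 -0.376  0.2  ] [ 0.559 -0.351  0.21 ]
0.21 64 [ 0.533 -0.376  0.21 ] [ 0.559 -0.35   0.22 ]
0.22 107 [ 0.524 -0.392  0.22 ] [ 0.57  -0.333  0.23 ]
0.23 179 [ 0.522 -0.406  0.23 ] [ 0.571 -0.325  0.24 ]
0.24 190 [ 0.52  -0.407  0.24 ] [ 0.576 -0.318  0.25 ]
0.25 206 [ 0.517 -0.416  0.25 ] [ 0.577 -0.31   0.26 ]
 t5.96 tcp [ 547.7 -367.3  148.9] F [-0.1  0.8 -0.2] M [ 0.    0.01 -0.02] w-0.3
```

```bash
cat >> h.py <<'E'
ZB=-.027
def pick(d,go=True):
    if go:
        p=[d[0],d[1],.06]; a=best(p,d[2]); ctrl.movep(p,quat(a)); st("above")
    ctrl.movel([d[0],d[1],ZB],max_speed=.08); st("down")
    ctrl.close_gripper(force=80); s=st("closed")
    if s["width"]<.02: return
    ctrl.movel([d[0],d[1],.12],max_speed=.15); st("lifted")
E
python3 - <<'E'
from h import *
ctrl.ungrasp(); pick(D1)
im,d=vision.grab_frame("side"); P=cloud("side",d); cv2.imwrite("pics/c.png",cv2.resize(im[60:210,260:440],(720,600)))
hsv=cv2.cvtColor(im,cv2.COLOR_BGR2HSV)
m=(d>0)&(abs(P[...,0]-.548)<.05)&(abs(P[...,1]+.367)<.05)&(P[...,2]>.05)&(P[...,2]<.22)&(hsv[...,2]>130)
q=P[m]; print(len(q),np.histogram(q[:,2],np.arange(.09,.2,.005)))
E
```

```text
above t7.19 tcp [ 548.1 -367.6   60.1] F [-0.4 -0.3  0.9] M [-0.01 -0.1   0.03] w85.1
down t8.43 tcp [ 548.5 -367.9  -26.4] F [ 0.3  0.5 -0.1] M [-0.02  0.02 -0.02] w85.5
closed t9.01 tcp [ 548.4 -367.8  -26.4] F [-2.4  0.9  6.3] M [0.19 0.16 0.01] w25.7
lifted t10.14 tcp [ 547.4 -367.2  118.9] F [-0.6 -0.2 -2.3] M [ 0.03  0.02 -0.04] w25.9
360 (array([  0,   0,   0,   0,   0,   0,   0,   0,   0,   0,   5,  44,  46,
        53, 128,  13,  13,   9,  12,   7,   4,  11]), array([0.09 , 0.095, 0.1  , 0.105, 0.11 , 0.115, 0.12 , 0.125, 0.13 ,
       0.135, 0.14 , 0.145, 0.15 , 0.155, 0.16 , 0.165, 0.17 , 0.175,
       0.18 , 0.185, 0.19 , 0.195, 0.2  ]))
```

View pics/c.png

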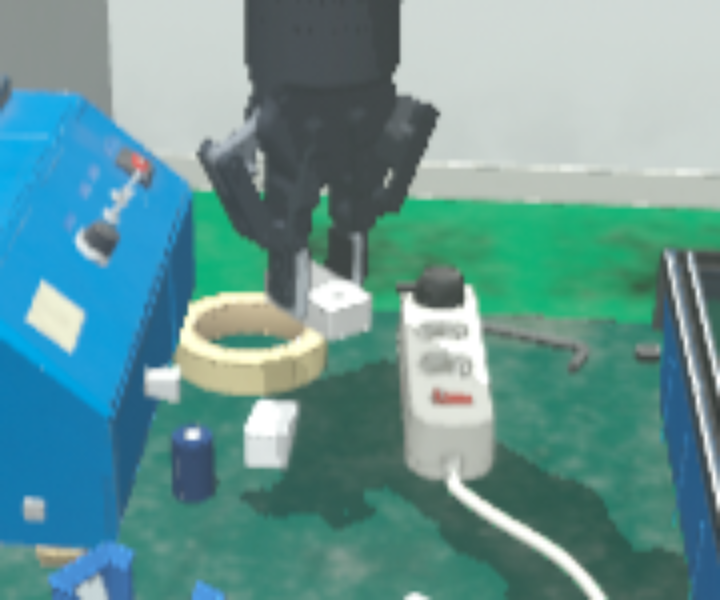

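```bash
cat >> h.py <<'E'
OFF=.0354
def step(xy,c,v=.04,tag=None):
    ctrl.movel([xy[0],xy[1],c-OFF],max_speed=v); ctrl.pause(.05)
    s=get_state(); F=np.asarray(s["contact_force"])
    print("c%.1f"%(c*1000),"t%.2f"%s["time"],"act",np.round(np.asarray(s["tcp_pos"])*1000+[0,0,OFF*1000],1),"F",F.round(1),"M",np.round(s["wrist_torque"],2)); return F
def descend(xy,cs,lim=8,v=.04):
    """lower step by step; sidle away from side forces; stop on a large force"""
    xy=np.array(xy,float)
    for c in cs:
        F=step(xy,c,v)
        if F[2]>lim: print("STOP Fz"); break
        if np.hypot(*F[:2])>3: xy+=np.clip(F[:2]*2e-4,-.001,.001)
    return xy
E
python3 - <<'E'
from h import *
p=[FAR[0],FAR[1],.085]; a=best(p,FAR[2]); ctrl.movep(p,quat(a)); st("above"); 
xy=descend(FAR[:2],[.105,.099,.096,.093,.090,.087,.084],lim=7)
print(xy.round(4))
im,d=vision.grab_frame("side"); cv2.imwrite("pics/d.png",cv2.resize(im[150:290,240:400],(640,560)))
E
```

```text
above t10.99 tcp [ 520.5 -178.4   85. ] F [ 0.1 -0.1 -1.9] M [-0.01 -0.01 -0.07] w25.9
c105.0 t11.57 act [ 520.2 -177.9  104.9] F [ 0.   0.3 -1.9] M [-0.03  0.04 -0.07]
c99.0 t11.93 act [ 520.1 -177.8   98.9] F [-0.5  0.1 -1.6] M [-0.02  0.02 -0.01]
c96.0 t12.22 act [ 520.1 -177.8   95.9] F [ 1.1  0.2 -1.5] M [0.06 0.06 0.  ]
c93.0 t12.53 act [ 520.1 -177.8   92.9] F [-0.4 -1.  -2.7] M [-0.02  0.02 -0.01]
c90.0 t12.82 act [ 520.1 -177.8   89.9] F [ 0.1 -0.6 -1.3] M [-0.04  0.03 -0.02]
c87.0 t13.12 act [ 520.1 -177.8   86.9] F [-0.   0.1 -1.9] M [ 0.   -0.02 -0.03]
c84.0 t13.43 act [ 520.2 -177.8   83.9] F [ 0.2  0.2 -2.6] M [ 0.05 -0.01  0.01]
[ 0.5202 -0.1778]
```

View pics/d.png

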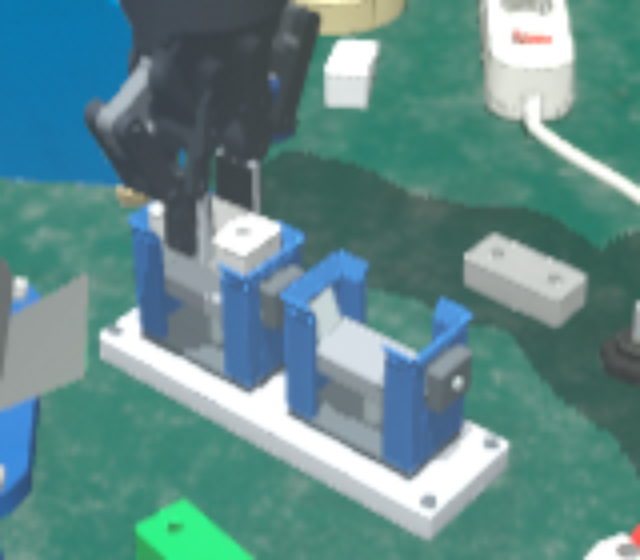

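Run:
```python
from h import *
xy=descend(FAR[:2],np.arange(82,57,-2)/1000,lim=16)
print(xy.round(4))
```

```text
c82.0 t13.78 act [ 520.1 -177.8   81.9] F [-0.4  0.1 -2.1] M [ 0.05  0.03 -0.04]
c80.0 t14.07 act [ 519.9 -177.8   79.9] F [-1.2 -0.4 -2. ] M [0.03 0.16 0.06]
c78.0 t14.38 act [ 520.4 -177.9   78.1] F [-0.8 -0.   1.1] M [-0.08  0.19 -0.03]
c76.0 t14.68 act [ 520.7 -178.    76.3] F [-0.5 -0.7  5.4] M [-0.09  0.07  0.04]
c74.0 t14.97 act [ 520.7 -178.    74.4] F [ 0.3 -0.1  5.7] M [-0.07  0.22  0.01]
c72.0 t15.28 act [ 520.8 -178.    72.5] F [-1.5  0.5  6.1] M [-0.04  0.08 -0.02]
c70.0 t15.57 act [ 520.9 -178.    70.6] F [-0.8 -0.1  6.7] M [-0.1   0.11 -0.03]
c68.0 t15.88 act [ 521.  -178.1   68.6] F [-0.7  0.3  6.3] M [-0.1   0.04 -0.03]
c66.0 t16.18 act [ 521.  -178.1   66.5] F [ 0.2 -0.3  4.9] M [-0.07  0.01 -0.09]
c64.0 t16.48 act [ 521.  -178.1   64.4] F [ 0.5 -0.2  5.4] M [-0.09 -0.   -0.11]
c62.0 t16.77 act [ 521.1 -178.1   62.4] F [ 0.7 -2.1  5.2] M [-0.16 -0.05 -0.05]
c60.0 t17.07 act [ 521.  -178.    60.4] F [-0.  -0.7  6. ] M [-0.12 -0.06 -0.08]
c58.0 t17.38 act [ 521.  -178.1   58.4] F [ 0.1 -1.1  4.4] M [-0.13 -0.03 -0.08]
[ 0.5202 -0.1778]
```

Run:
```python
from h import *
prev=None
for c in [.056,.054,.053,.052,.051,.050,.0493,.0486,.0479,.0472,.0465]:
    F=step(FAR[:2],c)
    Fz=np.mean([get_state()["contact_force"][2] for _ in range(3)])
    if prev is not None and (F[2]<prev-2.3 or F[2]>14): print("change"); break
    prev=F[2]
im,d=vision.grab_frame("side"); cv2.imwrite("pics/e.png",cv2.resize(im[170:270,250:370],(720,600),interpolation=cv2.INTER_CUBIC))
```

```text
c56.0 t17.68 act [ 521.  -178.1   56.5] F [ 0.2 -0.3  6.1] M [-0.14  0.01 -0.01]
c54.0 t17.98 act [ 521.  -178.1   54.4] F [-0.6  0.6  6.7] M [-0.13 -0.06 -0.01]
c53.0 t18.27 act [ 521.  -178.1   53.6] F [-0.5  0.1  6.6] M [-0.12  0.01  0.01]
c52.0 t18.57 act [ 521.  -178.1   52.6] F [-1.  -0.5  7.6] M [-0.09  0.07  0.  ]
c51.0 t18.88 act [ 521.1 -178.1   51.6] F [-0.1 -1.5  7.7] M [-0.08  0.04 -0.  ]
c50.0 t19.18 act [ 521.  -178.1   50.5] F [ 0.2 -0.6  7.2] M [-0.15 -0.02  0.02]
c49.3 t19.48 act [ 520.6 -177.9   49.1] F [ 2.7 -1.4 -1.1] M [-0.28 -0.5   0.03]
change
```

View pics/e.png

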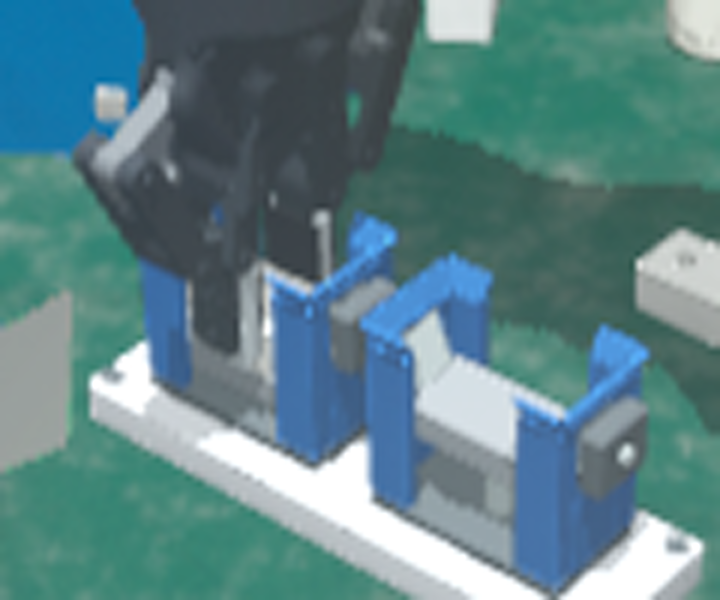

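Run:
```python
from h import *
st();prev=None
for c in [.0486,.0479,.0472]:
    F=step(FAR[:2],c)
    if F[2]>11: print("high"); break
```

```text
t19.52 tcp [ 520.6 -178.    13.7] F [ 3.1 -1.  -2. ] M [-0.35 -0.52 -0.03] w25.9
c48.6 t19.82 act [ 520.7 -177.9   48.9] F [ 2.8 -1.7  3.3] M [-0.31 -0.47  0.06]
c47.9 t20.12 act [ 520.6 -177.9   48. ] F [ 2.9 -1.8  3.9] M [-0.42 -0.61 -0.01]
c47.2 t20.43 act [ 520.5 -177.8   47.3] F [ 2.6 -2.   3.5] M [-0.35 -0.7  -0.  ]
```

Run:
```python
from h import *
for c in [.0465,.0459]:
    F=step(FAR[:2],c)
    if F[2]>9: print("high"); break
for c in [.048,.0485,.049,.0495,.050]:
    F=step(FAR[:2],c)
    if F[2]<-7: break
```

```text
c46.5 t20.73 act [ 520.3 -177.7   46.5] F [ 2.8 -1.2  4.4] M [-0.27 -0.78 -0.01]
c45.9 t21.02 act [ 520.2 -177.7   45.9] F [ 3.5 -0.3  3.6] M [-0.26 -0.75  0.01]
c48.0 t21.32 act [ 519.9 -177.6   48. ] F [ 2.7 -0.7  3.5] M [-0.09 -0.52 -0.01]
c48.5 t21.62 act [ 519.9 -177.6   48.4] F [2.  0.8 3.3] M [-0.03 -0.42 -0.07]
c49.0 t21.93 act [ 520.  -177.7   48.9] F [2.  0.7 4.2] M [ 0.1  -0.36 -0.02]
c49.5 t22.23 act [ 519.9 -177.7   49.1] F [ 2.8  0.3 -2.2] M [ 0.06 -0.6   0.03]
c50.0 t22.52 act [ 519.9 -177.6   49.3] F [  4.6  -0.6 -13.8] M [-0.04 -1.13 -0.04]
```

Run:
```python
from h import *
step(FAR[:2],.0475)
for dx in(.0006,.0012): F=step((FAR[0]+dx,FAR[1]),.0470)
F=step((FAR[0]+.0012,FAR[1]),.0485)
ctrl.ungrasp(); st("open")
ctrl.movel([FAR[0],FAR[1],.085],max_speed=.15); p=[.4333,-.32,.06]; ctrl.movep(p,quat(best(p,D2[2]))); st()
im,d=vision.grab_frame("side"); a=cv2.resize(im[180:260,255:345],(675,600),interpolation=cv2.INTER_CUBIC)
P=cloud("side",d)
cv2.imwrite("pics/f.png",a)
# die top tilt in the far bay
hsv=cv2.cvtColor(im,cv2.COLOR_BGR2HSV)
def rep(P,d,im,n):
    hsv=cv2.cvtColor(im,cv2.COLOR_BGR2HSV)
    for s in(-25,-18,-9,0,9,18,25):
        c=np.array(FAR[:2])+np.array([.9992,-.040])*s/1000+([-.001,.001] if n=="side" else [.001,-.001])
        m=(d>0)&(abs(P[...,0]-c[0])<.004)&(abs(P[...,1]-c[1])<.009)&(hsv[...,1]<90)&(P[...,2]>.03)
        print(n,s,m.sum(),np.percentile(P[m][:,2],[10,50,90]).round(4) if m.any() else "")
rep(P,d,im,"side")
im,d=vision.grab_frame("top"); rep(cloud("top",d),d,im,"top"); cv2.imwrite("pics/ftop.png",im)
```

```text
c47.5 t22.82 act [ 520.  -177.7   48.1] F [-0.3  0.9  3.7] M [0.44 0.08 0.01]
c47.0 t23.12 act [ 520.  -177.7   47. ] F [-2.9  1.6  3.9] M [0.46 0.58 0.01]
c47.0 t23.43 act [ 521.  -178.    46.9] F [-3.6  1.   3.9] M [0.18 0.73 0.03]
c48.5 t23.73 act [ 521.  -178.    48.5] F [-4.2  0.5  4.4] M [0.1  1.   0.03]
open t24.33 tcp [ 521.5 -177.8   13.1] F [-0.5  0.  -0.7] M [0.01 0.07 0.03] w85.5
 t25.68 tcp [ 432.9 -319.7   59.1] F [0.8 0.9 0.9] M [ 0.01 -0.08 -0.03] w85.3
side -25 0 
side -18 0 
side -9 1 [0.0562 0.0562 0.0562]
side 0 11 [0.0561 0.0571 0.0578]
side 9 23 [0.0562 0.057  0.0578]
side 18 20 [0.0553 0.0566 0.058 ]
side 25 45 [0.0554 0.0588 0.0648]
top -25 25 [0.0565 0.0588 0.0658]
top -18 24 [0.0399 0.0572 0.0587]
top -9 24 [0.0563 0.058  0.0595]
top 0 23 [0.0563 0.0577 0.0598]
top 9 24 [0.056  0.0574 0.0595]
top 18 24 [0.0403 0.057  0.0588]
top 25 35 [0.0558 0.0597 0.0669]
```

View pics/f.png

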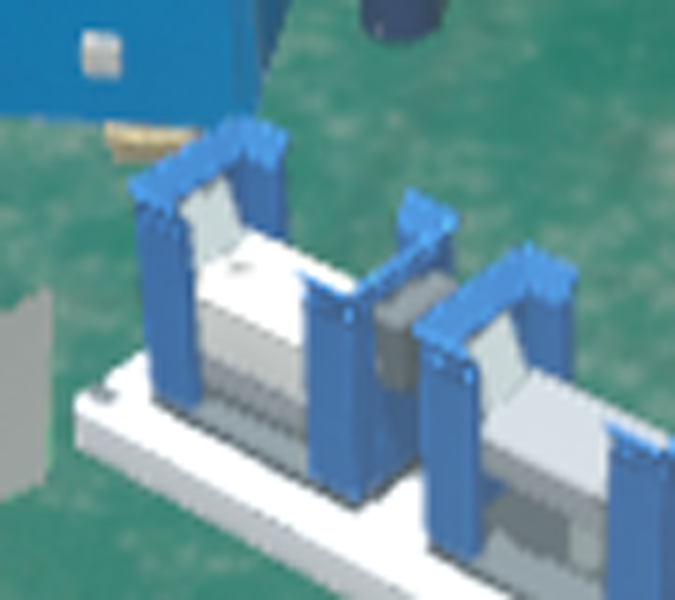

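Run:
```python
from h import *
pick(D2,go=False)
s=get_state()
if s["width"]>.02:
    p=[NEAR[0],NEAR[1],.085]; ctrl.movep(p,quat(best(p,NEAR[2]))); st("above")
    xy=descend(NEAR[:2],[.105,.099,.095,.091,.087,.083],lim=6)
    if get_state()["contact_force"][2]<4:
        xy=descend(xy,np.arange(81,53,-2)/1000,lim=15)
        print(xy.round(4))
```

```text
down t27.01 tcp [ 433.6 -320.2  -26.5] F [-0.4 -1.   0.1] M [0.03 0.02 0.04] w85.6
closed t27.58 tcp [ 433.5 -320.2  -26.4] F [-0.8  0.9  6.4] M [ 0.13  0.26 -0.01] w25.9
lifted t28.72 tcp [ 432.7 -319.6  119.1] F [-0.5 -0.5 -3.2] M [ 0.01  0.   -0.02] w26.0
above t29.37 tcp [ 426.4 -173.5   84.6] F [-0. -1. -2.] M [-0.06 -0.01  0.03] w25.7
c105.0 t29.95 act [ 426.5 -174.   104.9] F [-0.5 -0.3 -2.1] M [-0.02  0.02 -0.04]
c99.0 t30.30 act [ 426.4 -173.8   98.9] F [-0.1  0.5 -1.2] M [-0.05  0.05 -0.01]
c95.0 t30.60 act [ 426.4 -173.9   94.9] F [ 0.5  0.8 -1.8] M [-0.02  0.03  0.03]
c91.0 t30.90 act [ 426.4 -173.8   90.9] F [-0.8  0.5 -2.2] M [-0.02 -0.04 -0.02]
c87.0 t31.20 act [ 426.4 -173.9   86.9] F [-0.2 -0.5 -3. ] M [ 0.02 -0.03  0.03]
c83.0 t31.50 act [ 426.4 -173.9   82.9] F [ 0.2  0.1 -2. ] M [-0.01  0.02  0.05]
c81.0 t31.80 act [ 426.5 -173.9   81. ] F [ 0.7 -0.9 -1.8] M [-0.02  0.02 -0.02]
c79.0 t32.10 act [ 426.7 -174.    79.1] F [ 0.  -0.1  1.1] M [-0.03  0.01 -0.02]
c77.0 t32.40 act [ 426.8 -174.1   77.2] F [-0.1 -0.6  3.7] M [-0.05  0.05  0.04]
c75.0 t32.70 act [ 426.8 -1
[... 172 characters left out ...]
2] F [0.3 0.3 5.7] M [-0.11  0.03  0.02]
c69.0 t33.60 act [ 426.9 -174.1   69.3] F [-0.4 -0.6  6.5] M [-0.1   0.04 -0.04]
c67.0 t33.90 act [ 427.1 -174.1   67.1] F [ 1.5 -1.1  3.3] M [-0.25 -0.31 -0.01]
c65.0 t34.20 act [ 427.  -174.1   65.1] F [ 1.9 -1.9  3.3] M [-0.31 -0.37 -0.04]
c63.0 t34.50 act [ 426.9 -174.    63.1] F [ 1.8 -1.5  3.4] M [-0.33 -0.46 -0.01]
c61.0 t34.80 act [ 426.7 -174.    61. ] F [ 2.2 -1.1  3. ] M [-0.38 -0.52 -0.06]
c59.0 t35.10 act [ 426.7 -173.9   59. ] F [ 2.4 -2.6  3.7] M [-0.43 -0.61 -0.01]
c57.0 t35.40 act [ 426.7 -174.    56.9] F [1.3 1.5 3.7] M [ 0.11 -0.37 -0.07]
c55.0 t35.70 act [ 426.7 -174.    54.9] F [1.5 1.4 2.3] M [ 0.3  -0.32 -0.05]
[ 0.427  -0.1744]
```

Run:
```python
from h import *
xy=(.427,-.1742); prev=3
for c in [.0535,.0525,.0515,.0505,.0498,.0491,.0485,.0479,.0473]:
    F=step(xy,c)
    if F[2]<prev-3 or F[2]>13: print("change"); break
    prev=F[2]
```

```text
c53.5 t36.00 act [ 426.7 -174.    53.5] F [0.5 0.9 4.5] M [ 0.24 -0.2  -0.01]
c52.5 t36.30 act [ 426.7 -174.    52.5] F [0.2 0.8 5. ] M [ 0.27 -0.1  -0.06]
c51.5 t36.60 act [ 426.7 -174.    51.5] F [0.8 1.7 5.7] M [ 0.36 -0.1  -0.08]
c50.5 t36.90 act [ 426.7 -174.    50.3] F [1.3 1.8 1.9] M [ 0.3  -0.24 -0.06]
change
```

Run:
```python
from h import *
xy=(.427,-.1742)
for c in [.0498,.0491,.0485]:
    F=step(xy,c)
    if F[2]>10: break
for c in [.0495,.050,.0505,.051,.0515]:
    F=step(xy,c)
    if F[2]<-5: break
```

```text
c49.8 t37.20 act [ 426.7 -174.    49.4] F [ 0.7  1.1 -5.9] M [ 0.28 -0.44  0.  ]
c49.1 t37.50 act [ 426.7 -174.    49.2] F [0.4 2.4 3.4] M [0.59 0.13 0.02]
c48.5 t37.80 act [ 426.7 -174.1   48.5] F [-2.2  2.2  3.2] M [0.72 0.29 0.  ]
c49.5 t38.10 act [ 426.7 -174.1   49.3] F [-0.2  3.3 -1.9] M [ 0.77  0.13 -0.03]
c50.0 t38.40 act [ 426.7 -174.    49.5] F [  0.8   2.1 -13.7] M [ 0.58 -0.34  0.04]
```

Snapped; the lip stop holds at 49.3. Back off slightly and release.

Run:
```python
from h import *
xy=(.427,-.1742)
step(xy,.0485); ctrl.ungrasp(); st("open")
ctrl.movel([xy[0],xy[1],.085],max_speed=.15); p=[.42,-.35,.12]; ctrl.movep(p,quat(best(p,-3))); st()
out=[]
for n,b in(("top",1),("side",-1)):
    im,d=vision.grab_frame(n); P=cloud(n,d); hsv=cv2.cvtColor(im,cv2.COLOR_BGR2HSV)
    for nm,B in(("near",NEAR),("far",FAR)):
      for s in(-18,-9,0,9,18):
        c=np.array(B[:2])+np.array([.9992,-.040])*s/1000+np.array([.001,-.001])*b
        m=(d>0)&(abs(P[...,0]-c[0])<.004)&(abs(P[...,1]-c[1])<.009)&(hsv[...,1]<90)&(P[...,2]>.045)
        print(n,nm,s,m.sum(),np.median(P[m][:,2]).round(4) if m.any() else "")
    cv2.imwrite(f"pics/end_{n}.png",im)
    c=im[165:295,250:420] if n=="side" else im[120:270,260:420]
    out.append(cv2.resize(c,(400,int(400*c.shape[0]/c.shape[1])),interpolation=cv2.INTER_CUBIC))
h=max(o.shape[0] for o in out)
cv2.imwrite("pics/g.png",np.hstack([cv2.copyMakeBorder(o,0,h-o.shape[0],0,0,cv2.BORDER_CONSTANT) for o in out]))
for t in("step_gauge","clamp_knob","capacitor"):
    print(t,[(round(r["p"],2),np.round(r["point"]).tolist()) for r in models.recognise("side",t)][:2])
```

```text
c48.5 t38.70 act [ 427.  -174.5   49. ] F [-2.8  2.4  3.5] M [0.62 0.53 0.04]
open t39.31 tcp [ 427.  -174.3   13.1] F [-0.1 -0.4  0.2] M [0.01 0.02 0.01] w85.3
 t40.69 tcp [ 419.5 -349.4  118.8] F [-0.1  0.6 -0.2] M [ 0.03 -0.02  0.04] w85.1
top near -18 18 0.0568
top near -9 24 0.0573
top near 0 24 0.0582
top near 9 24 0.0573
top near 18 19 0.057
top far -18 19 0.058
top far -9 24 0.0576
top far 0 24 0.0579
top far 9 24 0.0579
top far 18 17 0.0573
side near -18 0 
side near -9 6 0.0576
side near 0 24 0.0576
side near 9 30 0.0572
side near 18 26 0.0572
side far -18 0 
side far -9 1 0.0569
side far 0 14 0.0572
side far 9 24 0.0573
side far 18 24 0.0568
step_gauge [(0.64, [328.0, 168.0])]
clamp_knob [(0.67, [398.0, 238.0])]
capacitor [(0.59, [309.0, 176.0])]
```

View pics/g.png

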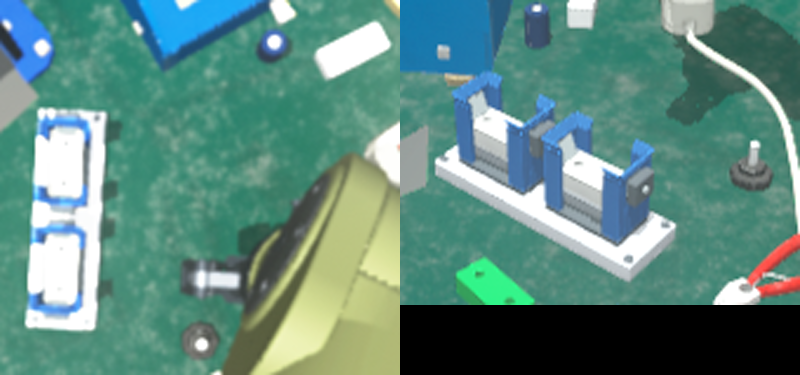

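Both dies sit level, with their tops just under the lips. The bystanders haven't moved and the robot is clear of everything.

```bash
python3 -c "
from station import ticket,get_state
print(get_state()['time'],ticket.close_job())"
```

```text
the job is handed in; nothing more can be done
40.9417 None
```

Both dies are loaded flat, one in each bay, and held up under the lips. I handed the job in at 40.9 s with the gripper open and clear of everything.

**Snaps:** die_1 went into the far (+x) bay and die_2 into the near (-x) bay. Pressing force peaked at about 8–10 N. The snap showed as a force drop with the die centre near 49 mm in the far bay, and between about 50 and 49 mm in the near bay. Each die then refused to be drawn up, to about 14 N of pull. Neither pusher was driven to its stop; the lowest die centre was about 46 mm, in the far bay.

**Final checks:** in the last pictures both die tops are level at about 57–58 mm, just under the lips. The step gauge, clamp knob and capacitor are within 2 pixels of where they started in the side view.

**Things that disagreed:**
- **Tool offset:** the fingertips sit about 30 mm higher than the stated tool point. My first grasp therefore closed on air above die_1 without moving it. I measured the offset with the side camera and corrected for it.
- **Finger width:** the gripper read about 26 mm on the 28 mm dies.
- **Camera offset:** the two cameras differed by about 2–3 mm sideways, so I used the average.
- **Height setting:** h came out close to 0 for both bays, from both the cameras and the contact heights.
- **Side forces:** these stayed under about 5 N. The far die's snap drop was about 8 N, more than the 2–5 N stated, but the level die top afterwards fits both lips being over it.

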